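Pack the sample carrier, close it, and hold up the outer lid

TASK

Finish packing the insulated sample carrier: stack the two small closed cartons from the left of the bench, one upon the other and with their edges flush, squarely on the carton already in the carrier's well, setting each down gently rather than dropping it. To keep the cold in, then fetch the nested pair of lids, the outer still sitting on the inner, and lower the pair together onto the carrier until the inner lid sits fully home. Last, so that the shipping papers can be laid on the inner lid, take the outer lid by its hollow handle, lift it alone and level until it is well clear above the inner lid's grip, leaving the inner lid seated and undisturbed, and finish while holding the outer lid up there, over the carrier; leave everything else on the bench where it is.

Things in the scene. Friction and masses are not known exactly. Their poses are not given: they have to be found in the camera images.
- carrier: insulated grey sample carrier, fixed: square open box 172 x 172 mm, 100 mm to its flat rim. Well 124 x 124 mm, floor 20 mm above the bench. A rounded black sealing bead, 140 x 140 mm over its outer edges, stands 8 mm above the rim round the well. Origin: centre of its underside, on the bench; x, y along its sides. It stands in the middle or at the right, the lids at the other place
- base_carton: the carton already in the carrier's well, like the other two: closed, white, 104 mm (its x) x 58 mm (its y) x 40 mm tall, nearly centred; its top is 60 mm above the bench. Some 30 mm of finger room is left on either side of its 58 mm width. Origin: centre of its underside
- carton_a: closed white half-size freezer carton, 104 mm (its x) x 58 mm (its y) x 40 mm tall, about 0.16 kg, lying flat on the bench at the left; it is gripped across its 58 mm width; origin: centre of its underside, z up; the two are alike and may go in either order
- carton_b: closed white half-size freezer carton, 104 mm (its x) x 58 mm (its y) x 40 mm tall, about 0.16 kg, lying flat on the bench at the left; it is gripped across its 58 mm width; origin: centre of its underside, z up; the two are alike and may go in either order
- inner_lid: white inner lid, about 0.35 kg: deep cover open below, 172 x 172 x 60 mm, cavity 146 x 146 mm, 46 mm deep, which goes over the sealing bead with 3 mm of play and over the finished column (top 140 mm above the bench). Origin: centre of its lower edge; on the bench at the start; home, it rests on the carrier's rim 100 mm up, sides parallel to the carrier's (a quarter turn makes no difference)
- outer_lid: grey outer lid, about 0.25 kg: shallow cover 192 x 192 mm, resting loosely on the inner lid's top (3 mm of play round it). Skirt 22 mm deep, plate 8 mm; handle: a hollow upright sleeve 66 mm (its x) x 50 mm (its y) outside, 32 mm tall, 5 mm walls, open through the plate. Origin: centre of the skirt's lower edge; nested, 38 mm above the inner lid's origin; plate underside 22 mm above origin
- inner_grip_top (a point): centre of the top of the inner lid's upright rectangular grip, 132 mm above that lid's lower edge. The grip, 40 mm (lid's x) x 26 mm (lid's y), stands up through the outer lid's sleeve and ends 32 mm above it; lifted by it, the inner lid carries the outer lid along
- sleeve_top (a point): centre of the open top of the outer lid's sleeve handle, 62 mm above that lid's lower edge
- tube_box: open white freezer box, 134 x 134 mm, full of tubes with orange caps (bystander, leave alone); origin: centre of its underside
- large_box: closed white full-size freezer box 133 x 133 x 52 mm (bystander, too wide to grip, not part of the column); origin: centre of its underside
- single_tube: one 2 ml cryotube standing on the bench among the cartons and the carrier or lids, 14 mm across, 55 mm tall, orange cap (bystander); origin: underside
- spare_tube: another such cryotube standing farther back (bystander); origin: underside
- marker_pen: marker pen lying on the bench near the robot, 135 mm long, 13 mm thick (bystander); origin under its middle
- forceps: steel forceps lying on the bench near the robot, 125 mm long, 6 mm thick (bystander); origin under its middle
- timer: flat white laboratory timer 75 x 60 x 22 mm lying at the left (bystander); origin: centre of its underside
Not all that is in view belongs to the job. What is shaped like the inner_lid but orange is not meant. Leave any orange look-alike of the carton_a alone.

How it is judged (in metres and radians):
On the way, in this order (a step that is already met when the one before it is completed fails the run):
1. one carton from the bench is stacked squarely on the carton in the carrier and let go (horizontal distance between base_carton and carrier below 0.014 m and z of base_carton in the frame of carrier below 0.025 m and angle between base_carton's own z axis and vertical below 0.06 rad and (((horizontal distance between carton_a and base_carton below 0.008 m and angle between the x axis of carton_a and the x axis of base_carton, either way round below 0.12 rad and z of carton_a in the frame of base_carton between 0.036 and 0.044 m and angle between carton_a's own z axis and vertical below 0.06 rad) and (contact force between carton_a and the fingers below 0.1 N and linear speed of carton_a below 0.03 m/s)) or ((horizontal distance between carton_b and base_carton below 0.008 m and angle between the x axis of carton_b and the x axis of base_carton, either way round below 0.12 rad and z of carton_b in the frame of base_carton between 0.036 and 0.044 m and angle between carton_b's own z axis and vertical below 0.06 rad) and (contact force between carton_b and the fingers below 0.1 N and linear speed of carton_b below 0.03 m/s)))), for 0.2 s.
2. both cartons are stacked squarely, one upon the other, in the carrier and let go (horizontal distance between base_carton and carrier below 0.014 m and z of base_carton in the frame of carrier below 0.025 m and angle between base_carton's own z axis and vertical below 0.06 rad and (((horizontal distance between carton_a and base_carton below 0.008 m and angle between the x axis of carton_a and the x axis of base_carton, either way round below 0.12 rad and z of carton_a in the frame of base_carton between 0.036 and 0.044 m and angle between carton_a's own z axis and vertical below 0.06 rad) and (horizontal distance between carton_b and carton_a below 0.008 m and angle between the x axis of carton_b and the x axis of carton_a, either way round below 0.12 rad and z of carton_b in the frame of carton_a between 0.036 and 0.044 m and angle between carton_b's own z axis and vertical below 0.06 rad)) or ((horizontal distance between carton_b and base_carton below 0.008 m and angle between the x axis of carton_b and the x axis of base_carton, either way round below 0.12 rad and z of carton_b in the frame of base_carton between 0.036 and 0.044 m and angle between carton_b's own z axis and vertical below 0.06 rad) and (horizontal distance between carton_a and carton_b below 0.008 m and angle between the x axis of carton_a and the x axis of carton_b, either way round below 0.12 rad and z of carton_a in the frame of carton_b between 0.036 and 0.044 m and angle between carton_a's own z axis and vertical below 0.06 rad))) and contact force between each of carton_a, carton_b and the fingers below 0.1 N and linear speed of each of carton_a, carton_b below 0.03 m/s), for 0.2 s.
3. the nested pair of lids, outer on inner, is fully home on the carrier, the grip let go (all of step 2 and horizontal distance between inner_lid and carrier below 0.006 m and z of inner_lid in the frame of carrier between 0.097 and 0.103 m and angle between inner_lid's own z axis and vertical below 0.035 rad and z of outer_lid in the frame of inner_lid between 0.033 and 0.043 m and horizontal distance between outer_lid and inner_lid below 0.008 m and contact force between inner_lid and the fingers below 0.1 N and linear speed of inner_lid below 0.03 m/s), for 0.2 s.
At the end, for the whole second after the job is handed in: Cartons stacked within 8 mm and 0.12 rad of each other; inner lid home on the rim (6 mm, height 3 mm, tilt 0.035 rad), touched by neither fingers nor outer lid; outer lid held still and level (0.1 rad), lower edge over 212 mm above the bench, within 150 mm of the carrier's axis (all of step 2 and horizontal distance between inner_lid and carrier below 0.006 m and z of inner_lid in the frame of carrier between 0.097 and 0.103 m and angle between inner_lid's own z axis and vertical below 0.035 rad and contact force between inner_lid and the fingers below 0.1 N and contact force between inner_lid and outer_lid below 0.1 N and linear speed of inner_lid below 0.02 m/s and z of outer_lid in the frame of carrier above 0.212 m and horizontal distance between outer_lid and carrier below 0.15 m and angle between outer_lid's own z axis and vertical below 0.1 rad and linear speed of outer_lid below 0.03 m/s and contact force between outer_lid and the fingers above 1 N); the arm keeps its last pose, push and grip.
It fails at once if the outer lid comes off the inner lid while the inner lid is not home on the carrier (lids separated too early, or the inner lid lifted or shifted along) ((z of outer_lid in the frame of inner_lid above 0.048 m or horizontal distance between outer_lid and inner_lid above 0.015 m) and not (horizontal distance between inner_lid and carrier below 0.008 m and z of inner_lid in the frame of carrier between 0.096 and 0.105 m and angle between inner_lid's own z axis and vertical below 0.05 rad)).
It fails at once if a carton is dropped (falls freely faster than 0.5 m/s) ((linear speed of carton_a above 0.5 m/s and contact force between carton_a and the fingers below 0.05 N) or (linear speed of carton_b above 0.5 m/s and contact force between carton_b and the fingers below 0.05 N)).
It fails at once if the lids are dropped (fall faster than 0.5 m/s) (linear speed of inner_lid above 0.5 m/s and contact force between inner_lid and the fingers below 0.05 N).
It fails at once if something else on the bench is moved more than 30 mm (distance of any of tube_box, large_box, single_tube, spare_tube, marker_pen, forceps, timer from where it was at the start of the episode above 0.03 m).
It also fails if it takes over 67 s, if anything falls off the work surface, if the arm or the gripper's body presses on something with over 40 N, if the wrist force passes 120 N, or if a joint passes its speed limit or range.

ROBOT

A 6-joint arm with a two-finger parallel gripper is mounted at the origin on the work surface. World frame = base frame: x ahead of the robot, y to its left, z up, the work surface at z = 0. Lengths are in m, angles in degrees, forces in N, time in s.
With the tool pointing down it reaches from about 0.35 to 0.875 m from the base axis. Payload 4.2 kg.
Tool frame: the origin (TCP) lies at the centre of the arm's flange, where the gripper is bolted on; the fingertips stand 182 mm ahead of it and the grasp point (between the pads) lies 164 mm ahead of it (r.nose_length is the distance from the TCP to the fingertips, in m); z points along the fingers, y is the line along which they close (so a half turn about z gives the same grasp; the last joint's range is limited). The gripper opens to 87 mm and grips with 3 to 60 N. Pads are 19 mm wide; open, the fingers measure 117 mm over their backs; the gripper's body (75 mm by 190 mm) begins 51 mm behind the grasp point.
Start: joints at [84.374, 22.042, 0.453, 0, -68.411, -14.817], TCP at [0.218, 0.586, 0.405] pointing down, gripper open.
Joint ranges: [-179.83, 179.83], [-69.29, 118.12], [-61.27, 80.66], [-181.25, 117.63], [-171.15, -9.14], [-177.46, 177.46]. Speed limits (degrees/s): [159.86, 159.86, 180, 180, 180, 180].

INTERFACE

Orientations are given as a 3x3 rotation matrix whose columns are the frame's x, y, z axes.
In Python, from station import r, vision gives the robot as it stands. The module is installed in compiled form; this text tells all that it offers.
- The arm moves only by the shell command python3 -m creep 'ROWS'. ROWS is JSON, a list of rows, each a list of 7 numbers: the opening, from -1 (shut) to 1 (fully open), then the shift along the tool's x, y, z in mm, then the turn, a rotation vector about the tool's x, y, z in degrees. A call has 1 to 8 rows; each row is the pose to reach, as a shift and turn from the pose commanded when the call began, along the tool's axes at that moment; what a row does not reach only later rows make up. A row lasts 1/12 s, in which the tool goes at most 41.7 mm and 7.16 degrees, less where a joint would pass 70% of its speed; a pose out of reach is approached as far as the arm can. A call with a gripper value outside its range is refused whole. The fingers move at their own pace and stop on an object; the grip force is fixed at half the most. Time passes only in rows, so rows that repeat a pose let the fingers close. It gives the time, the measured TCP pose, the force, the opening and the grip force at its end, in the units of the state.
- r.sense(): the state, without advancing time (a new reading comes with each control period).
- vision.capture(name): name is "side" or "top" or "wrist"; returns (picture, depth): 400x640x3 uint8, red, green, blue; 400x640 float32, m along the optical axis (not along the pixel's ray), 0 where there is no reading.
- vision.camera_model(name): a dict with "vertical_fov" (degrees; the focal length in pixels is half the picture's height over the tangent of half this angle, whatever the lens; pixels are square), "cx", "cy" (the principal point, pixels), "extrinsics" (4x4, takes a point from camera to world coordinates); the wrist camera has in their place "mount" (4x4, takes a point from camera to tool coordinates, whose origin is the TCP and whose axes are the flange's). Camera axes: x right, y down, z forward; pixel columns grow to the right and rows downward; lengths in m; the calibration is good to about 2 mm. The wrist camera is an equidistant fisheye: a pixel r from the principal point sees the ray r / f radians off the axis. A picture is of the moment at which its call begins: read the wrist's pose just before it. camera_model takes no time and is no camera call.
- r.finish_job(): hands the job in; it is judged then, once.
Trained networks look in the newest picture that a camera, given by its name, has taken for a name from the list of things; names that differ only in an ending like _2 or _b are one class to them, and where a whole thing is asked for, a point or a joint stands for the part that bears it (a point fixed in the world has none). Each returns a list of dicts, best first, with "conf" (0 to 1); they miss things now and then, are a little off and sometimes report something else, mostly with a low value. They report only what shows in the picture. A call takes as long as a camera call. They do not tell look-alikes from the thing itself.
- vision.find_in(camera, thing): "uv" ([column, row] in pixels, amid what is visible of it).
- vision.cut_out(camera, thing): "region" (400x640 bool, what is visible of it) and "uv" ([column, row] in pixels, amid what is visible of it).
The state is a dict: "time_s": time; "joints": joint angles; "joint_velocities": joint speeds; "effort": joint torques, N m; "tcp_pos": TCP position; "ee_rot": TCP orientation; "wrist_force": force on the tool from outside, world axes, zero at the start; "moment": the same for the moment, N m; "gripper_width": opening from 0.0 (shut) to 1.0 (fully open); "gripper_force": force on a finger pad.
Only numpy, scipy, OpenCV 4.12 (cv2) and the standard library are available. Lean on these libraries where they do the work, as an engineer would, in place of code of your own. Each camera call takes 0.05 s, during which the arm holds its last target. There are 200 camera calls.

## Working session

There is one attempt and no reset: what is moved stays moved. The work goes in short steps, Python scripts to look and compute and a shell command to move; the robot and the scene stay as the last step left them, time stands still between calls to the robot, and variables do not carry over. Pictures are saved under pics/ and viewed, at most 10 in all, crops included, and the job is handed in when it is done.

```bash
mkdir -p pics
cat > h.py <<'E'
import numpy as np, cv2
from station import r, vision
def cap(n):
    s=r.sense(); p,d=vision.capture(n); return s,p,d
def cloud(n,s,d):
    """world points 400x640x3"""
    m=vision.camera_model(n); f=200/np.tan(np.radians(m["vertical_fov"])/2)
    v,u=np.mgrid[0:400,0:640].astype(float); a=(u-m["cx"])/f; b=(v-m["cy"])/f
    if "mount" in m:
        th=np.hypot(a,b)+1e-9; k=np.tan(np.minimum(th,1.45))/th; a,b=a*k,b*k
        T=np.eye(4); T[:3,:3]=np.array(s["ee_rot"]); T[:3,3]=s["tcp_pos"]; E=T@np.array(m["mount"])
    else: E=np.array(m["extrinsics"])
    P=np.stack([a*d,b*d,d],-1)@E[:3,:3].T+E[:3,3]; P[d<=0]=np.nan; return P
def rect(P,m):
    """min-area rect of masked xy points: centre, size, angle deg of long side"""
    q=P[m][:,:2]; c,(w,h),a=cv2.minAreaRect((q*1000).astype(np.float32))
    if h>w: w,h,a=h,w,a+90
    return np.round(c,1),np.round((w,h),1),round((a+90)%180-90,1)
def shift(dx,dy,dz):
    """world mm -> tool mm"""
    return np.round(np.array(r.sense()["ee_rot"]).T@np.array([dx,dy,dz]),1)
E
python3 - <<'E'
from h import *
for n in("top","side"):
    s,p,d=cap(n); cv2.imwrite(f"pics/{n}0.png",p[:,:,::-1]); np.savez(f"{n}0.npz",p=p,d=d,P=cloud(n,s,d))
    P=cloud(n,s,d)
    for t in("carton_a","base_carton","carrier","inner_lid","outer_lid","inner_grip_top","sleeve_top","single_tube","spare_tube","large_box","tube_box","timer"):
        for o in vision.find_in(n,t):
            u,v=map(int,o["uv"]); print(n,t,(u,v),round(o["conf"],2),np.round(P[v,u],3))
print(r.sense())
E
```

```text
top carton_a (175, 213) 0.81 [0.477 0.426 0.042]
top carton_a (364, 188) 0.71 [ 0.541 -0.021  0.132]
top carton_a (244, 222) 0.66 [0.46  0.258 0.044]
top carton_a (249, 154) 0.66 [0.627 0.252 0.039]
top base_carton (458, 210) 0.92 [ 0.501 -0.257  0.063]
top carrier (473, 208) 0.75 [ 0.509 -0.306  0.03 ]
top inner_lid (208, 330) 0.61 [0.214 0.322 0.101]
top inner_lid (365, 189) 0.57 [ 0.539 -0.023  0.133]
top outer_lid (355, 189) 0.88 [ 0.545 -0.008  0.061]
top outer_lid (346, 104) 0.62 [0.753 0.018 0.058]
top inner_grip_top (362, 187) 0.8 [ 0.543 -0.016  0.132]
top inner_grip_top (209, 329) 0.62 [0.214 0.321 0.092]
top sleeve_top (352, 188) 0.74 [0.546 0.    0.071]
top sleeve_top (251, 156) 0.74 [0.622 0.248 0.038]
top spare_tube (475, 209) 0.73 [ 0.507 -0.313  0.026]
top spare_tube (287, 121) 0.38 [0.707 0.161 0.055]
top large_box (434, 102) 0.66 [ 0.767 -0.2    0.05 ]
top tube_box (346, 103) 0.93 [0.764 0.016 0.03 ]
top timer (163, 146) 0.79 [0.644 0.469 0.023]
side carton_a (276, 155) 0.79 [0.481 0.4   0.034]
side carton_a (285, 183) 0.71 [0.471 0.256 0.036]
side carton_a (331, 17
[... 1251 characters left out ...]
.84100312e+01, -1.48162598e+01]), 'joint_velocities': array([-0.00644766, -0.01451397,  0.01384325, -0.00102271, -0.13193455,
       -0.0216152 ]), 'effort': array([ 1.79219780e-03, -3.90474486e+01,  1.87624007e+01,  4.22437370e+00,
        1.55071984e-02, -2.05466398e-05]), 'tcp_pos': array([0.21827461, 0.58564157, 0.40475076]), 'ee_rot': array([[ 9.37024790e-01, -3.49262856e-01,  3.01035021e-05],
       [-3.49262857e-01, -9.37024790e-01,  1.45089979e-05],
       [ 2.31402737e-05, -2.41093258e-05, -9.99999999e-01]]), 'wrist_force': array([-0.0913714 , -0.69214903, -0.12101261]), 'moment': array([0.01834746, 0.04817601, 0.03384017]), 'gripper_force': 0.0, 'gripper_width': 0.9969585580192012}
```

View pics/top0.png

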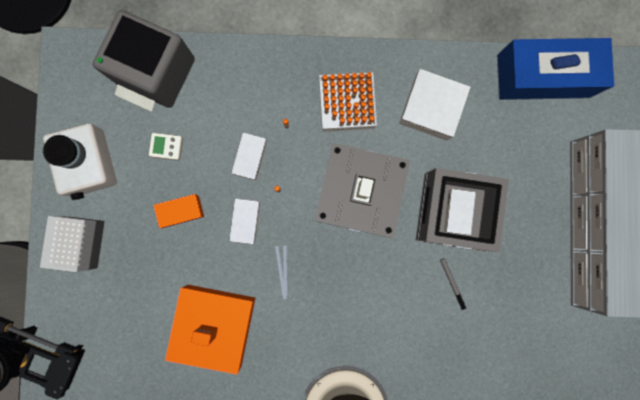

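View pics/side0.png

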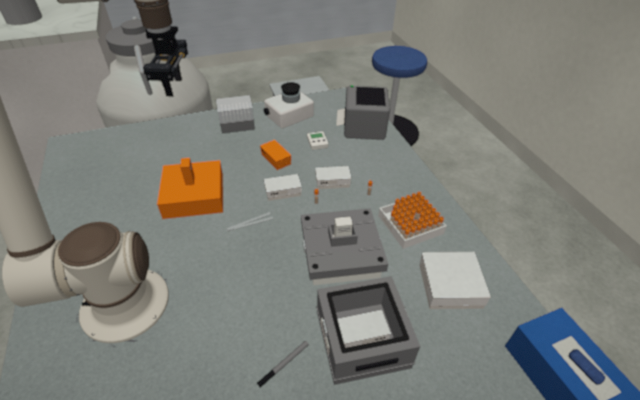

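In the top picture, the white closed cartons are at (249,155) and (244,221). The orange block at (178,211) is the look-alike carton. The lids stand in the middle at (363,190), white grip through the grey sleeve, and the carrier is at the right, (465,209), with its base carton at (461,212). The orange cover at (210,330) is the lid look-alike. The two white cartons and the grey/white lids are meant because of their colours. I'll measure them and confirm with a crop.

Run:
```python
from h import *
z=np.load("top0.npz"); p,P=z["p"],z["P"]; cv2.imwrite("pics/crop1.png",cv2.resize(p[110:270,215:525,::-1],None,fx=2.5,fy=2.5,interpolation=cv2.INTER_CUBIC))
v,u=np.mgrid[0:400,0:640]
def box(u0,v0,u1,v1,z0,z1): return (u>=u0)&(u<u1)&(v>=v0)&(v<v1)&(P[...,2]>z0)&(P[...,2]<z1)
for n,b in dict(cartA=(228,125,272,188,.03,.055),cartB=(222,192,266,252,.03,.055),base=(440,180,482,240,.05,.075),rim=(410,160,515,255,.09,.12),plate=(312,140,415,240,.055,.08),sleeve=(345,165,385,210,.09,.11),grip=(345,165,385,210,.122,.14),tube1=(270,180,286,196,.045,.07),tube2=(280,115,296,130,.045,.07)).items():
    m=box(*b); print(n,m.sum(),*rect(P,m), "z",np.round(np.median(P[m][:,2]),4))
for n in("top",): print(vision.camera_model(n))
print(vision.camera_model("wrist"))
```

```text
cartA 1029 [622.5 254.2] [104.6  58.7] -13.5 z 0.0407
cartB 1045 [462.3 259.7] [104.2  59.2] -4.5 z 0.0407
base 1154 [ 504.1 -263.7] [117.6  90.7] -7.1 z 0.0603
rim 2991 [ 500.2 -265.1] [178.8 174.8] -7.0 z 0.1015
plate 5916 [542.7 -24.5] [198.8 192.4] -11.1 z 0.0687
sleeve 258 [542.7 -24.3] [66.3 50.5] -11.2 z 0.1001
grip 214 [542.9 -23.8] [40.  26.1] -11.0 z 0.1323
tube1 26 [542.4 181.3] [11.8 11.3] -84.9 z 0.054
tube2 26 [707.  165.4] [11.   9.7] -4.7 z 0.0519
{'vertical_fov': 51.37183410026873, 'cx': 320.76643699177873, 'cy': 208.35770426890238, 'extrinsics': array([[ 0.02453873, -0.99846889,  0.04957548,  0.44721013],
       [-0.99949484, -0.02550541, -0.01896147,  0.0922968 ],
       [ 0.02019688, -0.04908515, -0.99859037,  1.05526909],
       [ 0.        ,  0.        ,  0.        ,  1.        ]])}
{'vertical_fov': 65.70646984690485, 'cx': 319.8369961182124, 'cy': 204.11876001518385, 'mount': array([[ 6.85088600e-04, -9.64991711e-01, -2.62279483e-01,
         7.03816509e-02],
       [ 9.99999761e-01,  6.86052388e-04,  8.78969575e-05,
        -1.27978060e-04],
       [ 9.51176304e-05, -2.62279481e-01,  9.64991951e-01,
         2.00075180e-02],
       [ 0.00000000e+00,  0.00000000e+00,  0.00000000e+00,
         1.00000000e+00]])}
```

View pics/crop1.png

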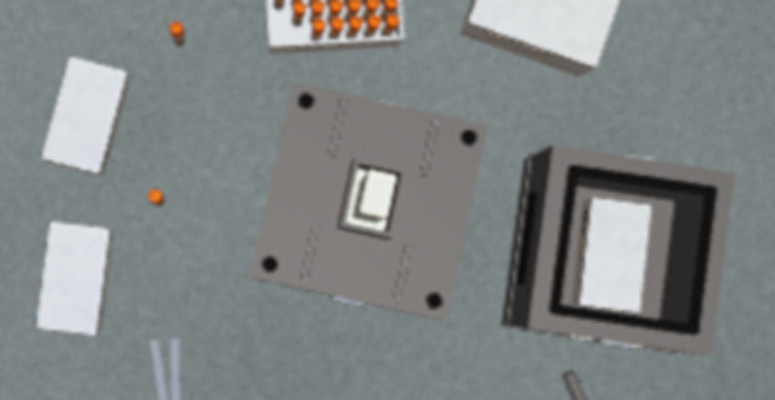

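The crop confirms both white cartons at crop (85,115) and (73,278), the grey/white nested lids at (370,195), and the carrier at (625,250). All sizes match. Now above carton B at (462,260).

```bash
python3 -m creep '[[1,86,55,20,0,0,-4],[1,171,110,40,0,0,-8],[1,257,165,60,0,0,-12],[1,342.5,220.3,100,0,0,-16],[1,342.5,220.3,100,0,0,-16],[1,342.5,220.3,100,0,0,-16],[1,342.5,220.3,100,0,0,-16],[1,342.5,220.3,100,0,0,-16]]'
python3 - <<'E'
from h import *
s=r.sense(); R=s["ee_rot"]; print(s["time_s"],s["tcp_pos"],np.degrees(np.arctan2(R[1,0],R[0,0])))
E
```

```text
time_s: 1.97
tcp_pos: [0.4131, 0.3246, 0.3269]
ee_rot: [[0.997, -0.077, 0.001], [-0.077, -0.997, 0.001], [0.001, -0.001, -1.0]]
wrist_force: [0.8, 0.3, 0.3]
gripper_width: 1.001
gripper_force: 0.0
1.9667 [0.41312778 0.32461423 0.32691534] -4.406399349330159
```

```bash
python3 -m creep '[[1,27,30,13,0,0,0],[1,53,60,25,0,0,0],[1,53,60,25,0,0,0],[1,53,60,25,0,0,0],[1,53,60,25,0,0,0]]'
python3 - <<'E'
from h import *
s,p,d=cap("wrist"); cv2.imwrite("pics/w1.png",p[:,:,::-1]); P=cloud("wrist",s,d); np.savez("w1.npz",p=p,d=d,P=P)
R=s["ee_rot"]; print(s["tcp_pos"],np.degrees(np.arctan2(R[1,0],R[0,0])))
m=(P[...,2]>.03)&(P[...,2]<.055)&(abs(P[...,0]-.462)<.075)&(abs(P[...,1]-.26)<.05); print(rect(P,m),np.median(P[m][:,2]))
# base carton orientation in the top view
z=np.load("top0.npz"); P,q=z["P"],z["p"]; m=(P[...,2]>.05)&(P[...,2]<.07)&(q.min(-1)>150)&(abs(P[...,0]-.5)<.08)&(abs(P[...,1]+.263)<.08)
print("base",rect(P,m),m.sum())
E
```

```text
time_s: 2.38
tcp_pos: [0.4609, 0.2624, 0.3022]
ee_rot: [[0.997, -0.078, 0.001], [-0.078, -0.997, 0.0], [0.001, -0.0, -1.0]]
wrist_force: [-0.4, 0.0, -0.0]
gripper_width: 0.999
gripper_force: 0.0
[0.46086255 0.26241867 0.30222139] -4.476540792043045
(array([463.8, 258.4]), array([101. ,  58.4]), -5.7) 0.03999720216979685
base (array([ 497.6, -264.1]), array([103.7,  59.7]), -6.4) 1016
```

View pics/w1.png

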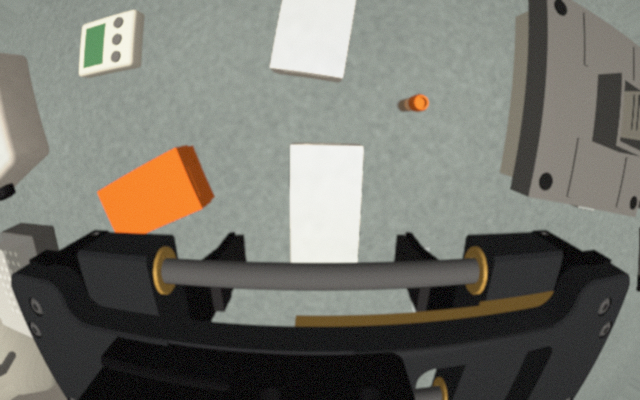

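The wrist view shows carton B centred between the fingers at (326,205), clear of the tube at (418,102). Next I descend, grip and lift.

```bash
python3 -m creep '[[1,1.5,3,40,0,0,0],[1,1.5,3,75,0,0,0],[1,1.5,3,105,0,0,0],[1,1.5,3,114,0,0,0],[1,1.5,3,114,0,0,0],[1,1.5,3,114,0,0,0]]' && python3 -m creep '[[-1,0,0,0,0,0,0],[-1,0,0,0,0,0,0],[-1,0,0,0,0,0,0],[-1,0,0,0,0,0,0],[-1,0,0,0,0,0,0],[-1,0,0,0,0,0,0]]'
```

```text
time_s: 2.93
tcp_pos: [0.462, 0.2607, 0.1889]
ee_rot: [[0.997, -0.075, 0.001], [-0.075, -0.997, 0.001], [0.001, -0.001, -1.0]]
wrist_force: [0.2, -0.3, 0.5]
gripper_width: 1.005
gripper_force: 0.0
time_s: 3.43
tcp_pos: [0.4619, 0.2591, 0.1885]
ee_rot: [[0.997, -0.078, 0.0], [-0.078, -0.997, 0.0], [0.0, -0.0, -1.0]]
wrist_force: [-1.2, -1.1, 2.9]
gripper_width: 0.663
gripper_force: 29.9
```

```bash
python3 -m creep '[[-1,0,0,-20,0,0,0],[-1,0,0,-55,0,0,0],[-1,0,0,-95,0,0,0],[-1,3,15,-130,0,0,0],[-1,8,50,-150,0,0,0],[-1,13,90,-152,0,0,0],[-1,19,130,-152,0,0,0],[-1,25,170,-152,0,0,0]]' && python3 -m creep '[[-1,6,40,0,0,0,0],[-1,12,80,0,0,0,0],[-1,18,120,0,0,0,0],[-1,24,160,0,0,0,0],[-1,30,200,0,0,0,0.5],[-1,36,240,0,0,0,1],[-1,42,280,0,0,0,1.5],[-1,48,315,0,0,0,2]]' && python3 -m creep '[[-1,3,20,0,0,0,0],[-1,3,33,0,0,0,0],[-1,3,33,0,0,0,0],[-1,3,33,0,0,0,0]]'
python3 - <<'E'
from h import *
s,p,d=cap("wrist"); cv2.imwrite("pics/w2.png",p[:,:,::-1]); P=cloud("wrist",s,d); np.savez("w2.npz",p=p,d=d,P=P)
R=s["ee_rot"]; print(s["tcp_pos"],np.degrees(np.arctan2(R[1,0],R[0,0])),s["wrist_force"])
m=(P[...,2]>.05)&(P[...,2]<.07)&(p.min(-1)>120)&(abs(P[...,0]-.5)<.08)&(abs(P[...,1]+.263)<.06); print("base",rect(P,m),m.sum())
m=(P[...,2]>.095)&(P[...,2]<.112)&(abs(P[...,0]-.5)<.12)&(abs(P[...,1]+.263)<.12); print("rim",rect(P,m),m.sum())
E
```

```text
time_s: 4.1
tcp_pos: [0.4728, 0.0861, 0.3404]
ee_rot: [[0.997, -0.077, 0.0], [-0.077, -0.997, 0.001], [0.0, -0.001, -1.0]]
wrist_force: [0.6, -0.6, -2.0]
gripper_width: 0.665
gripper_force: 29.9
time_s: 4.77
tcp_pos: [0.4963, -0.2324, 0.3395]
ee_rot: [[0.993, -0.114, -0.001], [-0.114, -0.993, 0.0], [-0.001, -0.0, -1.0]]
wrist_force: [1.0, 0.2, -2.3]
gripper_width: 0.668
gripper_force: 29.9
time_s: 5.1
tcp_pos: [0.4958, -0.2632, 0.3393]
ee_rot: [[0.994, -0.114, -0.001], [-0.114, -0.994, 0.001], [-0.001, -0.001, -1.0]]
wrist_force: [0.1, 0.6, -2.4]
gripper_width: 0.664
gripper_force: 29.9
[ 0.49577874 -0.26318149  0.33932015] -6.518666368422148 [ 0.07947322  0.57069053 -2.43995313]
base (array([ 531.3, -246.2]), array([108.3,  40.4]), -68.3) 1334
rim (array([ 499.2, -266.1]), array([173.4, 173.4]), -7.1) 16191
```

View pics/w2.png

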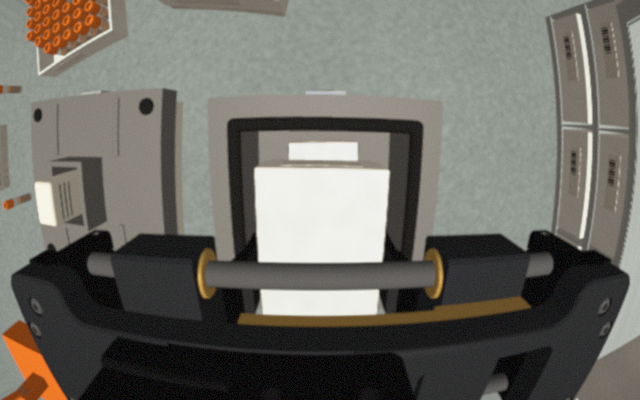

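The held carton is at (322,240), with the base carton's far edge at (323,145), nearly aligned with it in y. I'll compare the two in numbers.

Run:
```python
from h import *
z=np.load("w2.npz"); p,P=z["p"],z["P"]; c=np.array([495.8,-263.2]); a=np.radians(-6.5)
ax=np.array([np.cos(a),np.sin(a)]); ay=np.array([-ax[1],ax[0]])
v,u=np.mgrid[0:400,0:640]; br=p.min(-1)>120
def f(n,m):
    q=P[m][:,:2]*1000-c; X,Y=q@ax,q@ay; print(n,m.sum(),"x",np.percentile(X,[1,98,99.5]).round(1),"y",np.percentile(Y,[.5,2,98,99.5]).round(1),"z",np.median(P[m][:,2]).round(4))
f("base",br&(P[...,2]>.052)&(P[...,2]<.068)&(v>138)&(v<166)&(u>270)&(u<375))
f("held",br&(P[...,2]>.16)&(P[...,2]<.21)&(v>150)&(v<310)&(u>240)&(u<400))
f("heldtop",br&(abs(P[...,2]-np.nanmedian(P[200:250,280:360,2]))<.003)&(v>150)&(v<260)&(u>240)&(u<400))
print(rect(P,br&(abs(P[...,2]-np.nanmedian(P[200:250,280:360,2]))<.003)&(v>150)&(v<260)&(u>240)&(u<400)))
```

```text
base 1280 x [38.8 53.7 53.8] y [-30.7 -29.7  25.7  26.6] z 0.06
held 15078 x [-18.2  51.2  51.5] y [-28.4 -27.5  27.7  28.7] z 0.1906
heldtop 12039 x [ 9.5 50.8 51.4] y [-28.4 -27.5  27.6  28.5] z 0.1906
(array([ 525.2, -266.4]), array([58.8, 44. ]), 82.9)
```

```bash
python3 -m creep '[[-1,2.4,2,20,0,0,0],[-1,2.4,2,45,0,0,0],[-1,2.4,2,65,0,0,0],[-1,2.4,2,78,0,0,0],[-1,2.4,2,86,0,0,0],[-1,2.4,2,88.5,0,0,0],[-1,2.4,2,90,0,0,0],[-1,2.4,2,90.5,0,0,0]]' && python3 -m creep '[[-1,0,0,0.3,0,0,0],[-1,0,0,0.3,0,0,0]]'
```

```text
time_s: 5.82
tcp_pos: [0.499, -0.2649, 0.2502]
ee_rot: [[0.994, -0.111, 0.001], [-0.111, -0.994, -0.0], [0.002, 0.0, -1.0]]
wrist_force: [0.3, -0.5, -1.6]
gripper_width: 0.664
gripper_force: 29.9
time_s: 5.98
tcp_pos: [0.4987, -0.2653, 0.2501]
ee_rot: [[0.994, -0.112, 0.002], [-0.112, -0.994, -0.0], [0.002, 0.0, -1.0]]
wrist_force: [0.1, -0.8, -2.0]
gripper_width: 0.663
gripper_force: 29.9
```

```bash
python3 -m creep '[[-1,0,0,0.7,0,0,0],[-1,0,0,1.2,0,0,0],[-1,0,0,1.5,0,0,0],[-1,0,0,1.5,0,0,0]]'
```

```text
time_s: 6.32
tcp_pos: [0.4986, -0.2654, 0.2486]
ee_rot: [[0.994, -0.112, 0.001], [-0.112, -0.994, -0.0], [0.001, 0.0, -1.0]]
wrist_force: [-1.4, 1.5, 5.0]
gripper_width: 0.665
gripper_force: 29.9
```

Contact (5 N up). I release to a partial opening and lift clear.

```bash
python3 -m creep '[[0.45,0,0,0,0,0,0],[0.6,0,0,0,0,0,0],[0.6,0,0,0,0,0,0],[0.6,0,0,0,0,0,0],[0.6,0,0,-15,0,0,0],[0.6,0,0,-40,0,0,0],[0.6,0,0,-70,0,0,0],[0.8,0,0,-100,0,0,0]]' && python3 -m creep '[[1,-40,0,-20,0,0,0],[1,-75,0,-40,0,0,0],[1,-75,0,-40,0,0,0],[1,-75,0,-40,0,0,0]]'
python3 - <<'E'
from h import *
s,p,d=cap("wrist"); P=cloud("wrist",s,d); np.savez("w3.npz",p=p,d=d,P=P)
print(s["tcp_pos"])
w=(abs(P[...,0]-.5)<.09)&(abs(P[...,1]+.263)<.06)&(p.min(-1)>110)
m=w&(P[...,2]>.093)&(P[...,2]<.105); print("first",rect(P,m),m.sum(),np.median(P[m][:,2]))
s,p,d=cap("top"); P=cloud("top",s,d); w=(abs(P[...,0]-.5)<.09)&(abs(P[...,1]+.263)<.055)&(p.min(-1)>150)
m=w&(P[...,2]>.085)&(P[...,2]<.115); print("first top",rect(P,m),m.sum(),np.median(P[m][:,2]))
E
```

```text
time_s: 6.98
tcp_pos: [0.4983, -0.2654, 0.3481]
ee_rot: [[0.994, -0.112, -0.002], [-0.112, -0.994, 0.0], [-0.002, -0.0, -1.0]]
wrist_force: [0.7, 0.2, -0.2]
gripper_width: 0.827
gripper_force: 0.0
time_s: 7.32
tcp_pos: [0.4225, -0.2569, 0.3896]
ee_rot: [[0.994, -0.113, 0.004], [-0.113, -0.994, -0.001], [0.004, 0.0, -1.0]]
wrist_force: [0.1, -0.0, -0.1]
gripper_width: 0.984
gripper_force: 0.0
[ 0.42254575 -0.25686239  0.38956079]
first (array([ 500., -263.]), array([179.9, 119.8]), -0.1) 11960 0.10003621784289193
first top (array([ 543.5, -269.2]), array([58., 15.]), 81.5) 142 0.10028294765821721
```

Run:
```python
from h import *
z=np.load("w3.npz"); p,P=z["p"],z["P"]; cv2.imwrite("pics/w3.png",p[:,:,::-1])
for t in(150,180,200,215):
    w=(abs(P[...,0]-.5)<.09)&(abs(P[...,1]+.263)<.06)&(p.min(-1)>t)&(P[...,2]>.093)&(P[...,2]<.107)
    n,l,st,_=cv2.connectedComponentsWithStats(w.astype(np.uint8)); m=l==1+np.argmax(st[1:,4]); print(t,m.sum(),rect(P,m))
```

```text
150 7806 (array([ 498.2, -264.9]), array([104.8,  58.6]), -7.3)
180 7779 (array([ 498.3, -265. ]), array([104.2,  58.7]), -7.7)
200 7745 (array([ 498.4, -264.9]), array([103.7,  58.4]), -7.4)
215 7696 (array([ 498.2, -265.1]), array([103.8,  57.3]), -6.9)
```

View pics/w3.png

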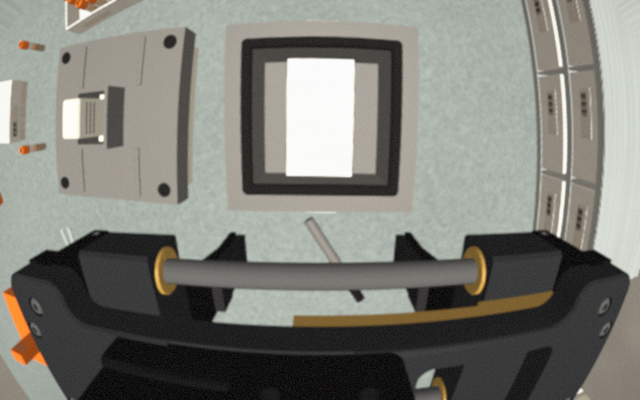

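Carton one lies flush on the base (centre (498,-265), -7°, z 0.100), seen at (320,117) in the well. Now carton A.

```bash
python3 -m creep '[[1,10,-38,0,0,0,1],[1,20,-76,0,0,0,2],[1,30,-114,0,0,0,3],[1,40,-152,0,0,0,4],[1,50,-190,0,0,0,5],[1,60,-228,0,0,0,6],[1,70,-266,0,0,0,7],[1,80,-304,0,0,0,7]]' && python3 -m creep '[[1,12,-35,15,0,0,0],[1,24,-70,35,0,0,0],[1,36,-105,55,0,0,0],[1,48,-140,75,0,0,0],[1,58,-175,90,0,0,0],[1,88,-202,90,0,0,0],[1,88,-218,90,0,0,0],[1,88,-218,90,0,0,0]]'
python3 - <<'E'
from h import *
def look():
    s,p,d=cap("wrist"); P=cloud("wrist",s,d); R=s["ee_rot"]; print(s["tcp_pos"],np.degrees(np.arctan2(R[1,0],R[0,0])))
    m=(P[...,2]>.034)&(P[...,2]<.048)&(abs(P[...,0]-.6225)<.075)&(abs(P[...,1]-.254)<.055)&(p.min(-1)>130)
    print(rect(P,m),m.sum())
look(); c=r.sense()["tcp_pos"]; print(shift(622.5-c[0]*1e3,254-c[1]*1e3,188.5-c[2]*1e3))
E
```

```text
time_s: 8.08
tcp_pos: [0.5389, 0.0388, 0.386]
ee_rot: [[0.973, -0.232, -0.002], [-0.232, -0.973, -0.001], [-0.002, 0.002, -1.0]]
wrist_force: [0.7, -0.8, -0.4]
gripper_width: 0.999
gripper_force: 0.0
time_s: 8.75
tcp_pos: [0.6758, 0.2314, 0.2932]
ee_rot: [[0.973, -0.23, -0.003], [-0.23, -0.973, -0.002], [-0.002, 0.002, -1.0]]
wrist_force: [-0.8, -0.1, -0.1]
gripper_width: 0.999
gripper_force: 0.0
[0.67577594 0.23137045 0.29320765] -13.300075684465899
(array([622.7, 252.8]), array([103.7,  58.7]), -13.4) 4933
[-56.1 -11.8 105.7]
```

```bash
python3 -m creep '[[1,-35,-7,0,0,0,0],[1,-56,-11.5,0,0,0,0],[1,-56,-11.5,5,0,0,0],[1,-56,-11.5,40,0,0,0],[1,-56,-11.5,75,0,0,0],[1,-56,-11.5,100,0,0,0],[1,-56,-11.5,104.5,0,0,0],[1,-56,-11.5,104.5,0,0,0]]' && python3 -m creep '[[1,0,0,0,0,0,0],[-1,0,0,0,0,0,0],[-1,0,0,0,0,0,0],[-1,0,0,0,0,0,0],[-1,0,0,0,0,0,0],[-1,0,0,0,0,0,0],[-1,0,0,0,0,0,0]]'
```

```text
time_s: 9.47
tcp_pos: [0.6217, 0.2509, 0.1909]
ee_rot: [[0.972, -0.233, -0.004], [-0.233, -0.972, -0.003], [-0.003, 0.004, -1.0]]
wrist_force: [0.5, 0.1, 0.7]
gripper_width: 1.001
gripper_force: 0.0
time_s: 10.05
tcp_pos: [0.6221, 0.2521, 0.1938]
ee_rot: [[0.973, -0.232, 0.001], [-0.232, -0.973, 0.001], [0.001, -0.001, -1.0]]
wrist_force: [-0.9, 0.7, 1.6]
gripper_width: 0.663
gripper_force: 30.0
```

```bash
python3 -m creep '[[-1,0,0,-20,0,0,0],[-1,0,0,-55,0,0,0],[-1,0,0,-95,0,0,0],[-1,0,15,-133,0,0,0],[-1,0,40,-160,0,0,0],[-1,0,75,-170,0,0,0],[-1,0,115,-170,0,0,-1],[-1,0,155,-170,0,0,-2]]' && python3 -m creep '[[-1,-1,40,0,0,0,-1],[-1,-3,80,0,0,0,-2],[-1,-4,120,0,0,0,-3],[-1,-6,160,0,0,0,-4],[-1,-7,200,0,0,0,-4.3],[-1,-9,240,0,0,0,-4.3],[-1,-11,280,0,0,0,-4.3],[-1,-12,320,0,0,0,-4.3]]' && python3 -m creep '[[-1,-2,30,0,0,0,0],[-1,-2,56,0,0,0,0],[-1,-2,56,0,0,0,0],[-1,-2,56,0,0,0,0]]'
python3 - <<'E'
from h import *
c=r.sense()["tcp_pos"]*1e3;R=r.sense()["ee_rot"]; print(c,np.degrees(np.arctan2(R[1,0],R[0,0])),shift(498.3-c[0],-264.8-c[1],0))
E
```

```text
time_s: 10.72
tcp_pos: [0.5851, 0.1001, 0.3638]
ee_rot: [[0.98, -0.197, 0.001], [-0.197, -0.98, 0.001], [0.001, -0.001, -1.0]]
wrist_force: [0.7, -0.7, -2.4]
gripper_width: 0.662
gripper_force: 30.0
time_s: 11.38
tcp_pos: [0.5094, -0.2116, 0.3627]
ee_rot: [[0.992, -0.124, -0.001], [-0.124, -0.992, 0.001], [-0.001, -0.001, -1.0]]
wrist_force: [0.7, -0.5, -1.6]
gripper_width: 0.666
gripper_force: 30.0
time_s: 11.72
tcp_pos: [0.5011, -0.2665, 0.3623]
ee_rot: [[0.992, -0.127, -0.002], [-0.127, -0.992, 0.001], [-0.002, -0.001, -1.0]]
wrist_force: [0.2, -0.2, -2.2]
gripper_width: 0.665
gripper_force: 30.0
[ 501.06056442 -266.5173584   362.28716257] -7.323325546165923 [-3.  -1.4  0. ]
```

Run:
```python
from h import *
s,p,d=cap("wrist"); P=cloud("wrist",s,d); np.savez("w4.npz",p=p,d=d,P=P); c=s["tcp_pos"][:2]*1000; a=np.radians(-7.2); print(s["tcp_pos"])
ax=np.array([np.cos(a),np.sin(a)]); ay=np.array([-ax[1],ax[0]])
q=P[...,:2]*1000-c; X,Y=q@ax,q@ay; z=P[...,2]; br=p.min(-1)>150; near=(abs(Y)<40)&(X>0)&(X<75)
for n,m in(("held",br&near&(z>.15)&(z<.24)),("first",br&near&(z>.094)&(z<.106)&(abs(Y)<36))):
    print(n,m.sum(),"x",np.percentile(X[m],[98,99.5]).round(1),"y",np.percentile(Y[m],[.5,2,98,99.5]).round(1),"z",np.median(z[m]).round(4))
```

```text
[ 0.50106056 -0.26651736  0.36228716]
held 12139 x [51.  51.2] y [-28.1 -27.1  28.   28.9] z 0.2084
first 764 x [49.2 49.2] y [-27.2 -26.4  28.6  29.5] z 0.1
```

```bash
python3 -m creep '[[-1,-2,-0.8,15,0,0,0],[-1,-2,-0.8,33,0,0,0],[-1,-2,-0.8,50,0,0,0],[-1,-2,-0.8,60,0,0,0],[-1,-2,-0.8,64,0,0,0],[-1,-2,-0.8,65.5,0,0,0],[-1,-2,-0.8,66.5,0,0,0],[-1,-2,-0.8,66.5,0,0,0]]' && python3 -m creep '[[-1,0,0,0.7,0,0,0],[-1,0,0,1.2,0,0,0],[-1,0,0,1.5,0,0,0],[-1,0,0,1.5,0,0,0]]'
```

```text
time_s: 12.43
tcp_pos: [0.5004, -0.2642, 0.2974]
ee_rot: [[0.992, -0.124, 0.001], [-0.124, -0.992, -0.0], [0.001, 0.0, -1.0]]
wrist_force: [0.8, 0.6, -1.4]
gripper_width: 0.663
gripper_force: 30.0
time_s: 12.77
tcp_pos: [0.4999, -0.2644, 0.2954]
ee_rot: [[0.992, -0.125, 0.0], [-0.125, -0.992, -0.0], [0.0, 0.0, -1.0]]
wrist_force: [-0.3, -0.2, -2.4]
gripper_width: 0.664
gripper_force: 30.0
```

```bash
python3 -m creep '[[-1,-0.8,0.9,0,0,0,0],[-1,-0.8,0.9,0.8,0,0,0],[-1,-0.8,0.9,1.4,0,0,0],[-1,-0.8,0.9,1.8,0,0,0],[-1,-0.8,0.9,1.8,0,0,0]]'
```

```text
time_s: 13.18
tcp_pos: [0.499, -0.2652, 0.2938]
ee_rot: [[0.992, -0.124, 0.0], [-0.124, -0.992, -0.0], [0.0, 0.0, -1.0]]
wrist_force: [-2.1, 0.9, 0.6]
gripper_width: 0.661
gripper_force: 30.0
```

```bash
python3 -m creep '[[0.45,0,0,0.3,0,0,0],[0.6,0,0,0.3,0,0,0],[0.6,0,0,0.3,0,0,0],[0.6,0,0,0.3,0,0,0],[0.6,0,0,-15,0,0,0],[0.6,0,0,-40,0,0,0],[0.6,0,0,-70,0,0,0],[0.8,0,0,-100,0,0,0]]' && python3 -m creep '[[1,-40,0,-10,0,0,0],[1,-75,0,-20,0,0,0],[1,-75,0,-20,0,0,0],[1,-75,0,-20,0,0,0]]'
python3 - <<'E'
from h import *
s,p,d=cap("wrist"); P=cloud("wrist",s,d); print(s["tcp_pos"])
for t in(180,200):
    w=(abs(P[...,0]-.5)<.09)&(abs(P[...,1]+.263)<.06)&(p.min(-1)>t)&(P[...,2]>.13)&(P[...,2]<.15)
    print(t,w.sum(),rect(P,w),np.median(P[w][:,2]))
E
```

```text
time_s: 13.85
tcp_pos: [0.4989, -0.2651, 0.3941]
ee_rot: [[0.992, -0.124, -0.001], [-0.124, -0.992, 0.0], [-0.001, 0.0, -1.0]]
wrist_force: [-0.6, -0.4, -0.7]
gripper_width: 0.825
gripper_force: 0.0
time_s: 14.18
tcp_pos: [0.4231, -0.2557, 0.4148]
ee_rot: [[0.992, -0.125, 0.003], [-0.125, -0.992, -0.001], [0.003, 0.0, -1.0]]
wrist_force: [0.5, -0.9, 0.2]
gripper_width: 0.992
gripper_force: 0.0
[ 0.42313177 -0.25568799  0.41484779]
180 8661 (array([ 498.8, -264.6]), array([103.7,  58.4]), -7.1) 0.13998791952216166
200 8646 (array([ 498.8, -264.7]), array([103.8,  58.1]), -7.0) 0.13998848093227567
```

The column is flush (498.8,-264.6, top 0.140). Now above the lid grip at (543,-24).

```bash
python3 -m creep '[[1,13,-37,0,0,0,1],[1,26,-74,0,0,0,2],[1,39,-111,0,0,0,3],[1,52,-148,0,0,0,3.9],[1,65,-185,15,0,0,3.9],[1,78,-220,30,0,0,3.9],[1,89.9,-245,45,0,0,3.9],[1,89.9,-245,45,0,0,3.9]]' && python3 -m creep '[[1,0,0,0,0,0,0],[1,0,0,0,0,0,0],[1,0,0,0,0,0,0]]'
python3 - <<'E'
from h import *
s,p,d=cap("wrist"); cv2.imwrite("pics/w5.png",p[:,:,::-1]); P=cloud("wrist",s,d); R=s["ee_rot"]; print(s["tcp_pos"],np.degrees(np.arctan2(R[1,0],R[0,0])))
w=(abs(P[...,0]-.543)<.05)&(abs(P[...,1]+.024)<.04)
for a,b in((.125,.14),(.094,.106)):
    m=w&(P[...,2]>a)&(P[...,2]<b); print(m.sum(),rect(P,m),np.median(P[m][:,2]))
m=(abs(P[...,0]-.543)<.13)&(abs(P[...,1]+.024)<.13)&(P[...,2]>.06)&(P[...,2]<.075); print(rect(P,m))
E
```

```text
time_s: 14.9
tcp_pos: [0.5468, -0.0197, 0.3639]
ee_rot: [[0.982, -0.187, -0.006], [-0.187, -0.982, -0.001], [-0.005, 0.002, -1.0]]
wrist_force: [-0.2, 0.0, -0.7]
gripper_width: 1.0
gripper_force: 0.0
time_s: 15.15
tcp_pos: [0.5445, -0.0244, 0.3685]
ee_rot: [[0.981, -0.192, 0.0], [-0.192, -0.981, -0.0], [0.0, 0.0, -1.0]]
wrist_force: [-0.1, -0.2, -0.7]
gripper_width: 1.0
gripper_force: 0.0
[ 0.54446248 -0.02444339  0.36854935] -11.08710577461934
1774 (array([542.8, -25.4]), array([39.4, 25.5]), -9.9) 0.13179513186555222
1552 (array([542.1, -25.4]), array([66.2, 50.8]), -10.7) 0.09992098589714714
(array([559.3, -28.9]), array([193.1, 162.4]), 79.0)
```

View pics/w5.png

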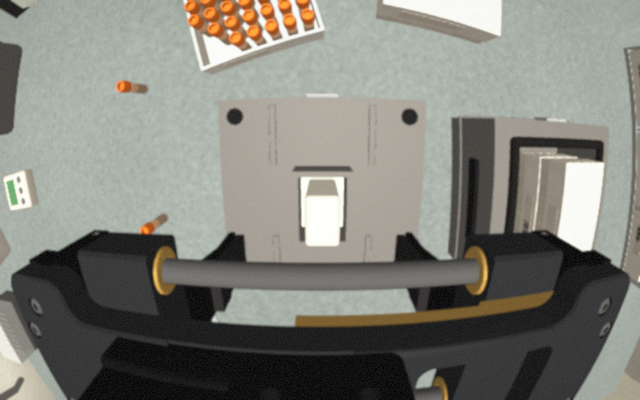

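The grip is at (322,210), inside its sleeve and squarely below the gripper. I descend on it and close above the sleeve.

```bash
python3 -m creep '[[1,-1.5,0.6,25,0,0,0],[0.4,-1.5,0.6,50,0,0,0],[0.2,-1.5,0.6,70,0,0,0],[0.2,-1.5,0.6,80,0,0,0],[0.2,-1.5,0.6,82.5,0,0,0],[0.2,-1.5,0.6,82.5,0,0,0],[0.2,-1.5,0.6,82.5,0,0,0]]' && python3 -m creep '[[-1,0,0,0,0,0,0],[-1,0,0,0,0,0,0],[-1,0,0,0,0,0,0],[-1,0,0,0,0,0,0],[-1,0,0,0,0,0,0],[-1,0,0,0,0,0,0]]'
```

```text
time_s: 15.78
tcp_pos: [0.5432, -0.0244, 0.2872]
ee_rot: [[0.981, -0.192, 0.003], [-0.192, -0.981, 0.0], [0.003, -0.001, -1.0]]
wrist_force: [0.2, -0.2, 0.3]
gripper_width: 0.651
gripper_force: 0.0
time_s: 16.28
tcp_pos: [0.5426, -0.0245, 0.2863]
ee_rot: [[0.982, -0.191, -0.0], [-0.191, -0.982, -0.001], [-0.0, 0.001, -1.0]]
wrist_force: [-1.7, -2.7, 2.6]
gripper_width: 0.297
gripper_force: 30.0
```

```bash
python3 -m creep '[[-1,0,0,-5,0,0,0],[-1,0,0,-15,0,0,0],[-1,0,0,-35,0,0,0],[-1,0,0,-60,0,0,0],[-1,0,0,-85,0,0,0],[-1,0,0,-110,0,0,0],[-1,0,0,-135,0,0,0],[-1,0,0,-150,0,0,0]]' && python3 -m creep '[[-1,0,0,-10,0,0,0],[-1,0,0,-15,0,0,0],[-1,0,0,-15,0,0,0]]'
python3 - <<'E'
from h import *
s=r.sense(); c=s["tcp_pos"]*1e3; R=s["ee_rot"]; print(c,s["joints"],np.degrees(np.arctan2(R[1,0],R[0,0])),shift(499.6-c[0],-265.5-c[1],0))
E
```

```text
time_s: 16.95
tcp_pos: [0.5425, -0.0241, 0.4385]
ee_rot: [[0.982, -0.191, 0.003], [-0.191, -0.982, 0.001], [0.002, -0.001, -1.0]]
wrist_force: [0.4, 0.2, -6.4]
gripper_width: 0.295
gripper_force: 30.0
time_s: 17.2
tcp_pos: [0.5425, -0.0241, 0.4511]
ee_rot: [[0.981, -0.192, 0.0], [-0.192, -0.981, 0.001], [0.0, -0.001, -1.0]]
wrist_force: [0.4, -0.2, -5.6]
gripper_width: 0.294
gripper_force: 30.0
[542.47985708 -24.09151435 451.10605043] [ 1.45637444e+01  1.22733061e+01 -6.69846679e+00 -3.52157648e-02
 -7.10042271e+01  6.44011091e+01] -11.046604788742872 [ 4.200e+00  2.452e+02 -2.000e-01]
```

```bash
python3 -m creep '[[-1,0,10,0,0,0,0],[-1,0.5,30,0,0,0,-0.5],[-1,1,60,0,0,0,-1],[-1,1.5,90,0,0,0,-1.5],[-1,2,120,0,0,0,-2],[-1,2.5,150,0,0,0,-2.5],[-1,3,180,0,0,0,-3],[-1,3.5,205,0,0,0,-3.5]]' && python3 -m creep '[[-1,-1,20,0,0,0,-0.5],[-1,-1.5,33,0,0,0,-0.5],[-1,-1.8,40,0,0,0,-0.5],[-1,-1.8,40,0,0,0,-0.5],[-1,-1.8,40,0,0,0,-0.5],[-1,-1.8,40,0,0,0,-0.5]]'
python3 - <<'E'
from h import *
s=r.sense(); c=s["tcp_pos"]*1e3; R=s["ee_rot"]; print(c,np.degrees(np.arctan2(R[1,0],R[0,0])),shift(499.6-c[0],-265.5-c[1],0),s["wrist_force"],s["moment"])
s,p,d=cap("wrist"); cv2.imwrite("pics/w6.png",p[:,:,::-1]); P=cloud("wrist",s,d)
s,p,d=cap("side"); Q=cloud("side",s,d); np.savez("w6.npz",P=P,Q=Q,p=p); cv2.imwrite("pics/s6.png",cv2.resize(p[150:400,230:520,::-1],None,fx=2.5,fy=2.5))
E
```

```text
time_s: 17.87
tcp_pos: [0.5058, -0.2281, 0.4488]
ee_rot: [[0.991, -0.132, -0.004], [-0.132, -0.991, 0.001], [-0.004, -0.0, -1.0]]
wrist_force: [0.8, 0.6, -7.8]
gripper_width: 0.297
gripper_force: 30.0
time_s: 18.37
tcp_pos: [0.5, -0.2646, 0.4506]
ee_rot: [[0.993, -0.122, -0.0], [-0.122, -0.993, 0.001], [-0.0, -0.001, -1.0]]
wrist_force: [-0.8, 0.1, -5.7]
gripper_width: 0.299
gripper_force: 30.0
[ 500.03160635 -264.64097474  450.57321625] -6.988884735332511 [-0.3  0.9 -0. ] [-0.77497937  0.14176877 -5.73086458] [ 0.01212152 -0.0138267   0.04456485]
```

View pics/s6.png

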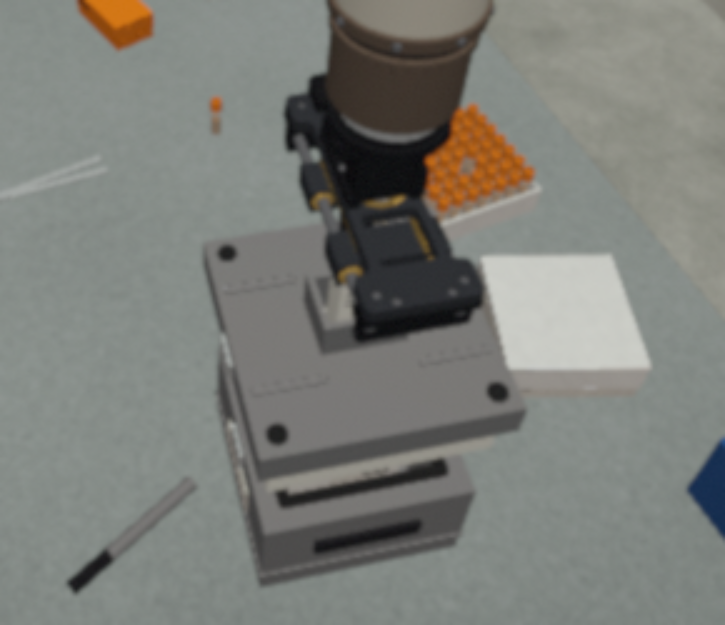

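The lids hang level over the carrier (crop (350,330)). Lowering to just above the bead first.

```bash
python3 -m creep '[[-1,-0.6,1.1,8,0,0,0],[-1,-0.6,1.1,20,0,0,0],[-1,-0.6,1.1,32,0,0,0],[-1,-0.6,1.1,42,0,0,0],[-1,-0.6,1.1,48,0,0,0],[-1,-0.6,1.1,50,0,0,0],[-1,-0.6,1.1,50,0,0,0],[-1,-0.6,1.1,50,0,0,0]]' && python3 -m creep '[[-1,0,0,2,0,0,0],[-1,0,0,4,0,0,0],[-1,0,0,6,0,0,0],[-1,0,0,8,0,0,0],[-1,0,0,9,0,0,0],[-1,0,0,9,0,0,0]]'
```

```text
time_s: 19.13
tcp_pos: [0.4994, -0.2665, 0.4014]
ee_rot: [[0.992, -0.122, 0.001], [-0.122, -0.992, -0.001], [0.001, 0.001, -1.0]]
wrist_force: [0.0, -0.7, -5.7]
gripper_width: 0.295
gripper_force: 30.0
time_s: 19.63
tcp_pos: [0.499, -0.2665, 0.3915]
ee_rot: [[0.992, -0.123, -0.001], [-0.123, -0.992, 0.0], [-0.001, -0.0, -1.0]]
wrist_force: [-0.1, 0.5, -7.1]
gripper_width: 0.296
gripper_force: 30.0
```

```bash
python3 -m creep '[[-1,0,0,1.5,0,0,0],[-1,0,0,3,0,0,0],[-1,0,0,4,0,0,0],[-1,0,0,5,0,0,0],[-1,0,0,5.5,0,0,0],[-1,0,0,5.5,0,0,0]]'
```

```text
time_s: 20.13
tcp_pos: [0.4991, -0.2665, 0.3864]
ee_rot: [[0.992, -0.123, 0.0], [-0.123, -0.992, -0.0], [0.0, 0.0, -1.0]]
wrist_force: [0.4, 1.1, -5.6]
gripper_width: 0.297
gripper_force: 30.0
```

```bash
python3 -m creep '[[-1,0,0,0.5,0,0,0],[-1,0,0,1,0,0,0],[-1,0,0,1,0,0,0]]'
```

```text
time_s: 20.38
tcp_pos: [0.4991, -0.2664, 0.3863]
ee_rot: [[0.992, -0.122, 0.001], [-0.122, -0.992, -0.0], [0.001, 0.0, -1.0]]
wrist_force: [-1.8, 2.4, -1.0]
gripper_width: 0.295
gripper_force: 30.0
```

```bash
python3 -m creep '[[0,0,0,0,0,0,0],[1,0,0,0,0,0,0],[1,0,0,0,0,0,0],[1,0,0,0,0,0,0],[1,0,0,0,0,0,0],[1,0,0,0,0,0,0],[1,0,0,0,0,0,0],[1,0,0,0,0,0,0]]'
python3 - <<'E'
from h import *
s,p,d=cap("side"); P=cloud("side",s,d); m=(abs(P[...,0]-.5)<.11)&(abs(P[...,1]+.265)<.11)&(P[...,2]>.155)&(P[...,2]<.18)
q=P[m]; A=np.c_[q[:,:2],np.ones(len(q))]; k=np.linalg.lstsq(A,q[:,2],rcond=None)[0]; print(np.median(q[:,2]),"slope",k[:2],rect(P,m&(P[...,2]>.163)))
E
```

```text
time_s: 21.05
tcp_pos: [0.4991, -0.2665, 0.3854]
ee_rot: [[0.992, -0.123, 0.0], [-0.123, -0.992, -0.0], [0.0, 0.0, -1.0]]
wrist_force: [0.1, -0.6, -0.8]
gripper_width: 0.819
gripper_force: 0.0
0.16699986221742175 slope [0.00226033 0.00535837] (array([ 500.9, -266.6]), array([194.2, 193.3]), 83.0)
```

The lids are home: plate at 0.167 and level. The fingers are still opening; then I descend around the sleeve and close.

```bash
python3 -m creep '[[1,0,0,0,0,0,0],[1,0,0,0,0,0,0],[1,0,0,0,0,0,0],[1,0,0,0,0,0,0]]' && python3 -m creep '[[1,0,0,8,0,0,0],[1,0,0,18,0,0,0],[1,0,0,26,0,0,0],[1,0,0,30,0,0,0],[1,0,0,30.5,0,0,0],[1,0,0,30.5,0,0,0]]' && python3 -m creep '[[0.6,0,0,0,0,0,0],[0.3,0,0,0,0,0,0],[-1,0,0,0,0,0,0],[-1,0,0,0,0,0,0],[-1,0,0,0,0,0,0],[-1,0,0,0,0,0,0],[-1,0,0,0,0,0,0],[-1,0,0,0,0,0,0]]'
```

```text
time_s: 21.43
tcp_pos: [0.4991, -0.2665, 0.3853]
ee_rot: [[0.992, -0.123, -0.0], [-0.123, -0.992, -0.0], [-0.0, 0.0, -1.0]]
wrist_force: [0.1, -0.2, -1.0]
gripper_width: 0.992
gripper_force: 0.0
time_s: 21.93
tcp_pos: [0.4991, -0.2665, 0.3542]
ee_rot: [[0.992, -0.123, -0.001], [-0.123, -0.992, 0.0], [-0.001, 0.0, -1.0]]
wrist_force: [0.0, 0.8, 0.4]
gripper_width: 1.001
gripper_force: 0.0
time_s: 22.6
tcp_pos: [0.4991, -0.2665, 0.355]
ee_rot: [[0.992, -0.123, 0.0], [-0.123, -0.992, 0.0], [0.0, -0.0, -1.0]]
wrist_force: [-0.1, -0.5, 0.7]
gripper_width: 0.571
gripper_force: 30.0
```

Closed on the 50 mm sleeve. Lifting it straight up.

```bash
python3 -m creep '[[-1,0,0,-3,0,0,0],[-1,0,0,-8,0,0,0],[-1,0,0,-16,0,0,0],[-1,0,0,-26,0,0,0],[-1,0,0,-38,0,0,0],[-1,0,0,-50,0,0,0],[-1,0,0,-62,0,0,0],[-1,0,0,-74,0,0,0]]' && python3 -m creep '[[-1,0,0,-10,0,0,0],[-1,0,0,-18,0,0,0],[-1,0,0,-24,0,0,0],[-1,0,0,-26,0,0,0],[-1,0,0,-26,0,0,0],[-1,0,0,-26,0,0,0],[-1,0,0,-26,0,0,0],[-1,0,0,-26,0,0,0]]'
python3 - <<'E'
from h import *
s,p,d=cap("side"); P=cloud("side",s,d); cv2.imwrite("pics/s7.png",cv2.resize(p[150:400,230:520,::-1],None,fx=2.5,fy=2.5))
m=(abs(P[...,0]-.5)<.11)&(abs(P[...,1]+.265)<.11)&(P[...,2]>.255)&(P[...,2]<.28)
q=P[m]; A=np.c_[q[:,:2],np.ones(len(q))]; k=np.linalg.lstsq(A,q[:,2],rcond=None)[0]; print(np.median(q[:,2]),"slope",k[:2],m.sum(),r.sense()["wrist_force"])
E
```

```text
time_s: 23.27
tcp_pos: [0.499, -0.2665, 0.4305]
ee_rot: [[0.992, -0.123, 0.001], [-0.123, -0.992, -0.0], [0.001, 0.0, -1.0]]
wrist_force: [0.5, -0.2, -2.4]
gripper_width: 0.572
gripper_force: 30.0
time_s: 23.93
tcp_pos: [0.4991, -0.2665, 0.4541]
ee_rot: [[0.992, -0.123, -0.001], [-0.123, -0.992, 0.0], [-0.001, -0.0, -1.0]]
wrist_force: [0.4, -0.4, -1.7]
gripper_width: 0.573
gripper_force: 30.0
0.2662139123015549 slope [0.00100075 0.00616006] 6817 [ 1.14607375  0.01441213 -2.88846592]
```

View pics/s7.png

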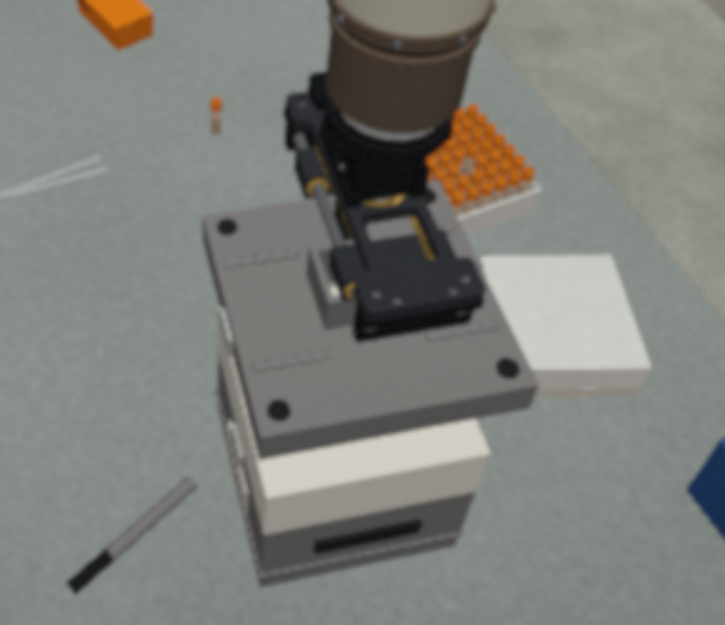

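The grey outer lid is held level (crop (370,320)), with its lower edge at about 0.237 m. The white inner lid is seated on the carrier (crop (370,480)). Handing in.

```bash
python3 -c "
from station import r; print(r.finish_job())"
```

```text
the job is handed in; nothing more can be done
None
```

The job is handed in at about 24 s of the 67 s allowed, though the hand-in returned no verdict: both cartons are stacked flush in the carrier, the inner lid is home on the rim, and the outer lid is held level over the carrier with its lower edge about 237 mm above the bench.

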